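# Roll a glued tube under the board onto the tape line

## Task

The paper wrap on the card tube has just been glued: take the rolling board by its handle, lay it on the tube and roll the tube across the cutting mat under it, pressing firmly and steadily all the way with about a kilo's weight (about 10 N) so that the wrap is bonded all round, but never so hard that the tube is dented. Stop it exactly on the strip of masking tape, lying along the tape, then lift the board off without disturbing the tube and lay the board flat on the bench, clear of the mat. Keep your fingers off the tube, do not let it roll away loose, and leave the other things where they are.

Things in the scene. Friction and masses are not known exactly. Their poses are not given: they have to be found in the camera images.
- tube: White paper-wrapped card tube, 30 mm in diameter, 170 mm long, about 60 g, loose on the mat, nearly parallel to the tape and 96 to 110 mm (a good turn) to one side of it. Origin at the middle of its axis, 15 mm above the mat; x along its axis, y and z turn as it rolls. The wrap bonds under 6 to 16 N of press; over 22 N from the board dents it. Let go at speed it rolls on a little.
- tape: Strip of pale masking tape 240 mm long and 15 mm wide stuck flat on the mat: the mark. It lies to the left or to the right of the tube. Origin at its centre on the mat's top; x runs along the strip, y across it (the way the tube has to roll, either towards +y or -y).
- mat: Dark A3 cutting mat with a printed grid, 300 mm (x) by 420 mm (y), 3 mm thick, held to the bench top. It has warped with age: between the tube and the tape it bows up by some 2 mm over about 90 mm, so the tube climbs and drops as it rolls across; it is flat where the tube starts and at the tape. Origin at the centre of its underside, at bench height; z up. The tape is parallel to its x.
- board: Rolling board: flat pale beech board 200 mm (its x) by 90 mm (y) by 12 mm, in the middle of its top a block handle 36 mm along x, 64 mm along y, 44 mm high; 0.2 to 0.3 kg. It lies handle up on the bench beside one end of the mat. Origin at the centre of its underside. Pressed on the tube and moved level along its own x, square to the tube, it moves twice as far as the tube rolls.
- board_grip (a point): Grasp point in the handle of the rolling board: centred on it, 36 mm above the board's underside, 24 mm above the board's top face and 20 mm below the handle's top. x along the board's 200 mm length; fingers closing along x span 36 mm.
- carton: Bystander: closed white carton 153 x 103 mm, 57 mm high, on the bench beside the other end of the mat. Origin at the centre of its underside.
- frame: Bystander: shallow round gold lantern frame, 110 mm in diameter, 42 mm high, standing beyond the mat. Origin at the centre of its underside.
- glue: Bystander: white glue bottle, 42 mm in diameter, 120 mm high, standing beyond the far edge of the mat, to the right. Origin at the centre of its underside.
Mind the look-alikes: they are no part of the job. Leave any green look-alike of the tube alone.

How it is judged (in metres and radians):
On the way, in this order (a step that is already met when the one before it is completed fails the run):
1. the board is pressed on the tube with more than 5 N where the tube lay (still over 80 mm from the tape) ((y of tube in the frame of tape between 0.08 and 0.13 m or y of tube in the frame of tape between -0.13 and -0.08 m) and contact force between board and tube above 5 N), for 0.1 s.
2. a third of the way on (tube 55 to 75 mm from the tape), still pressed with more than 5 N ((y of tube in the frame of tape between 0.055 and 0.075 m or y of tube in the frame of tape between -0.075 and -0.055 m) and contact force between board and tube above 5 N), for 0.1 s.
3. two thirds of the way (30 to 50 mm from the tape), still pressed with more than 5 N ((y of tube in the frame of tape between 0.03 and 0.05 m or y of tube in the frame of tape between -0.05 and -0.03 m) and contact force between board and tube above 5 N), for 0.1 s.
4. almost there (10 to 25 mm from the tape), still pressed with more than 5 N ((y of tube in the frame of tape between 0.01 and 0.025 m or y of tube in the frame of tape between -0.025 and -0.01 m) and contact force between board and tube above 5 N), for 0.1 s.
At the end, for the whole second after the job is handed in: the tube lies at rest on the mat with its axis over the tape (within 8.5 mm of its centre line, 50 mm along it, and parallel within 0.12 rad); the board lies flat, handle up, at rest on the bench, touching neither mat nor tube (y of tube in the frame of tape between -0.0085 and 0.0085 m and x of tube in the frame of tape between -0.05 and 0.05 m and angle between the x axis of tube and the x axis of tape, either way round below 0.12 rad and height (world z) of tube between 0.015 and 0.021 m and linear speed of each of tube, board below 0.01 m/s and height (world z) of board below 0.004 m and angle between board's own z axis and vertical below 0.03 rad and contact force between board and mat below 0.05 N and contact force between board and tube below 0.05 N).
It fails at once if the tube is pressed with more than 22 N (dented) (contact force between board and tube above 22 N).
It fails at once if the hand touches the tube (contact force between the arm and tube above 0.5 N).
It fails at once if the fingers touch the tube (contact force between the fingers and tube above 0.5 N).
It fails at once if the tube rolls away loose (faster than 0.15 m/s) (linear speed of tube above 0.15 m/s).
It fails at once if a bystander is moved more than 15 mm (distance of any of carton, frame, glue from where it was at the start of the episode above 0.015 m).
It also fails if it takes over 72 s, if anything falls off the work surface, if the arm or the gripper's body presses on something with over 40 N, if the wrist force passes 120 N, or if a joint passes its speed limit or range.

## Robot

A 6-joint arm with a two-finger parallel gripper is mounted at the origin on the work surface. World frame = base frame: x ahead of the robot, y to its left, z up, the work surface at z = 0. Lengths are in m, angles in degrees, forces in N, time in s.
With the tool pointing down it reaches from about 0.3 to 0.75 m from the base axis. Payload 8.5 kg.
Tool frame: the origin (TCP) lies midway between the tips of the shut fingers; the grasp point (between the pads) lies 19 mm behind it; z points along the fingers, y is the direction in which the jaws open and shut (so a half turn about z gives the same grasp; the last joint's range is limited). The gripper opens to 85 mm and grips with 20 to 120 N. Pads are 22 mm wide; open, the fingers measure 114 mm over their backs; the gripper's body (76 mm by 85 mm) begins 54 mm behind the grasp point. The pads swing forward as they close: fully open they stand 13 mm farther back than shut.
Start: joints at [-89.227, 21.807, 74.336, -0, 83.858, -12.336], TCP at [0.125, -0.536, 0.231] pointing down, gripper open.
Joint ranges: [-178.18, 178.18], [-50.72, 133.34], [12.68, 142.11], [-81.47, 261.47], [9.98, 163.14], [-165.26, 165.26]. Speed limits (degrees/s): [136.94, 136.94, 180, 180, 180, 180].

## Interface

Orientations are given as a 3x3 rotation matrix whose columns are the frame's x, y, z axes.
In Python, from rig import env, viewer, ticket gives the robot as it stands. The module is installed in compiled form; this text tells all that it offers.
- The arm moves only by the shell command python3 -m pendant 'ROWS' [FORCE]. ROWS is JSON, a list of rows, each a list of 3 entries, a list of its own where there are three numbers: the shift along the world's x, y, z in mm, then the turn about the world's z in rad, then the opening, from -1 (shut) to 1 (fully open). A call has 1 to 12 rows; each row shifts and turns the pose as measured when the row begins; what a row does not reach is not made up. A row lasts 1/8 s, in which the tool goes at most 62.5 mm and 10.7 degrees, less where a joint would pass 70% of its speed; a pose out of reach is approached as far as the arm can. A call with a gripper value outside its range is refused whole. The fingers move at their own pace and stop on an object; FORCE is the grip in N (left out, the last holds). Time passes only in rows, so rows that do not move let the fingers close. It gives the time, the measured TCP pose, the force and the opening at its end, in the units of the state.
- env.observe(): the state, without advancing time (a new reading comes with each control period).
- viewer.get_image(name): name is "scene" or "top" or "wrist"; returns (picture, depth): 384x512x3 uint8, red, green, blue; 384x512 float32, m along the optical axis (not along the pixel's ray), 0 where there is no reading.
- viewer.camera_params(name): a dict with "fx", "fy", "cx", "cy" (pixels), "D" ([k1, k2, p1, p2, k3] as OpenCV has them; the pictures are not rectified), "rvec" (rotation vector, rad) and "tvec" (3), from world to camera coordinates, as OpenCV has them; the wrist camera has in their place "T_tool_cam" (4x4, takes a point from camera to tool coordinates, whose origin is the TCP and whose axes are the flange's). Camera axes: x right, y down, z forward; pixel columns grow to the right and rows downward; lengths in m; the calibration is good to about 2 mm. A picture is of the moment at which its call begins: read the wrist's pose just before it. camera_params takes no time and is no camera call.
- ticket.close_job(): hands the job in, once; it reports no verdict.
The state is a dict: "time_s": time; "q": joint angles; "qvel": joint speeds; "joint_efforts": joint torques, N m; "position": TCP position; "tool_rot": TCP orientation; "ft_force": force on the tool from outside, world axes, zero at the start; "wrist_torque": the same for the moment, N m; "grip_width": finger opening in m.
Only numpy, scipy, OpenCV 4.12 (cv2) and the standard library are available. Lean on these libraries where they do the work, as an engineer would, in place of code of your own. Each camera call takes 0.05 s, during which the arm holds its last target. There are 200 camera calls.

## Working session

There is one attempt and no reset: what is moved stays moved. The work goes in short steps, Python scripts to look and compute and a shell command to move; the robot and the scene stay as the last step left them, time stands still between calls to the robot, and variables do not carry over. Pictures are saved under pics/ and viewed, about 8 in all and at most 12, crops included, and the job is handed in when it is done.

```bash
mkdir -p pics; cat > h.py <<'E'
import numpy as np,cv2
from rig import env,viewer,ticket
def snap(n,f):
    s=env.observe(); im,d=viewer.get_image(n); cv2.imwrite('pics/'+f+'.png',im[:,:,::-1]); np.save('pics/'+f+'.npy',d); return s,im,d
def ray(n,u,v,s=None):
    p=viewer.camera_params(n); K=np.array([[p['fx'],0,p['cx']],[0,p['fy'],p['cy']],[0,0,1.]])
    uv=cv2.undistortPoints(np.array([[[u,v]]],float),K,np.array(p['D'],float))[0,0]
    r=np.array([uv[0],uv[1],1.])
    if n=='wrist':
        T=np.array(p['T_tool_cam']); R=np.array(s['tool_rot']); return R@(T[:3,3])+np.array(s['position']),R@T[:3,:3]@r
    R=cv2.Rodrigues(np.array(p['rvec'],float))[0]; return -R.T@np.array(p['tvec'],float).ravel(),R.T@r
def atz(n,u,v,z,s=None):
    o,d=ray(n,u,v,s); return o+d*(z-o[2])/d[2]
def atd(n,u,v,dep,s=None):
    o,d=ray(n,u,v,s); return o+d*dep
E
python3 - <<'E'
from h import *
s,im,d=snap('top','top0'); snap('scene','scene0')
print(s['time_s'],s['ft_force'],s['position'],s['tool_rot'])
a=cv2.imread('pics/top0.png'); cv2.imwrite('pics/top0b.png',cv2.resize(a,(800,600),interpolation=cv2.INTER_CUBIC))
E
```

```text
0.0 [ 0.05630549  0.40639639 -0.03372057] [ 0.12473228 -0.53538225  0.23073101] [[ 9.73939425e-01  2.26808283e-01 -6.94964636e-06]
 [ 2.26808063e-01 -9.73938436e-01  1.42302859e-03]
 [ 3.15986143e-04 -1.38751988e-03 -9.99998987e-01]]
```

View pics/top0b.png

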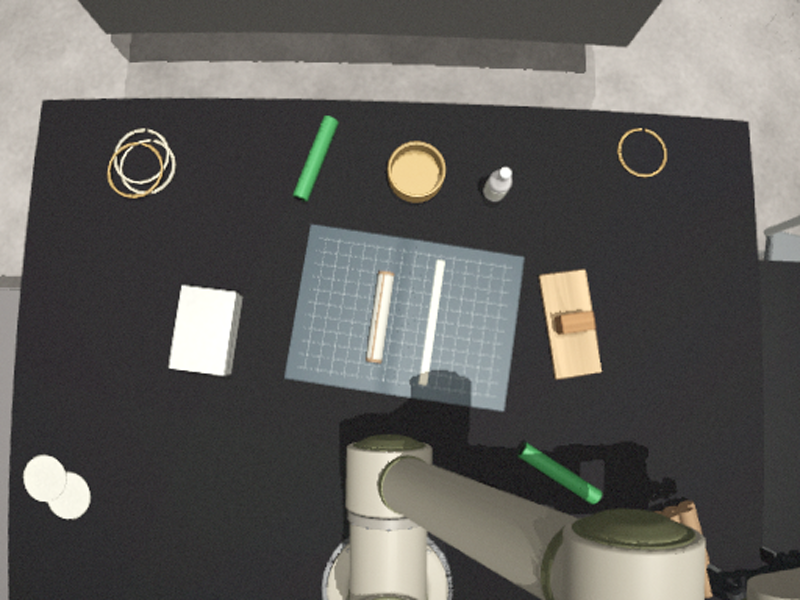

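View pics/scene0.png

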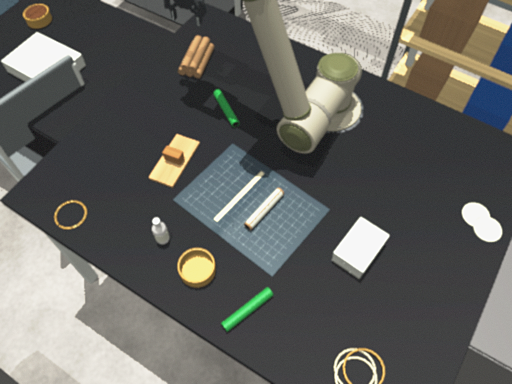

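The top picture (800x600 scale) shows the white wrapped tube at (380,316), the tape at (432,322) to its right, and the board with its handle at (570,323). Things that could be mistaken for the tube are the green tubes at (316,158) and (560,473), and the tape itself. I choose the white tube on the mat. One close crop will confirm it.

```bash
python3 - <<'E'
from h import *
a=cv2.imread('pics/top0.png')[145:265,190:390]; cv2.imwrite('pics/crop0.png',cv2.resize(a,(800,480),interpolation=cv2.INTER_CUBIC))
E
```

```text
(no output)
```

View pics/crop0.png

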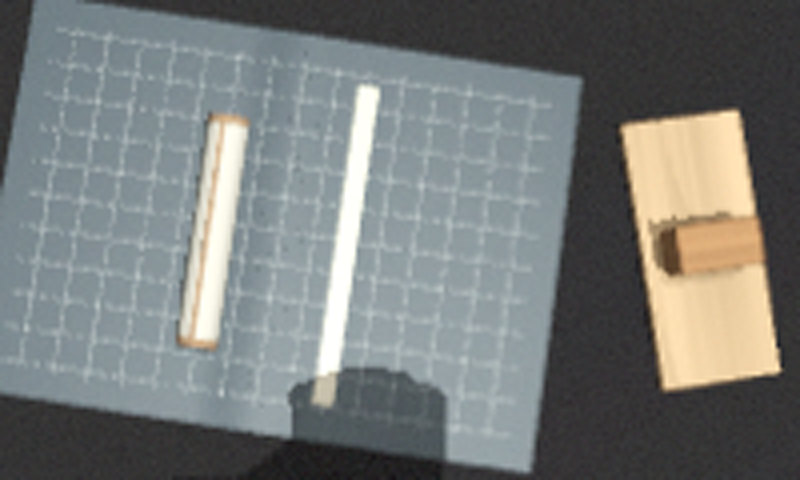

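The crop shows the white wrapped tube with its ends at crop (228,117) and (199,347). The tape runs from (368,86) to (325,403). The board's corners are (621,125), (740,110), (781,374) and (665,390).

```bash
python3 - <<'E'
from h import *
f=lambda u,v,z:atz('top',190+(u+.5)/4-.5,145+(v+.5)/4-.5,z)
def sh(n,A,B):
    d=A-B; print(n,A.round(4),B.round(4),'mid',((A+B)/2).round(4),'ang',np.degrees(np.arctan2(d[1],d[0])).round(2),'len',np.linalg.norm(d).round(4)); return (A+B)/2,d/np.linalg.norm(d)
m,t=sh('tube',f(228,117,.018),f(199,347,.018))
m2,t2=sh('tape',f(368,86,.003),f(325,404,.003))
n=np.array([-t2[1],t2[0],0]); print('tube in tape x,y',(m-m2)@t2,(m-m2)@n)
c=[f(*p,.012) for p in [(621,125),(740,110),(781,374),(665,390)]]
print(np.mean(c,0)); sh('boardaxis',(c[0]+c[1])/2,(c[2]+c[3])/2); sh('w',(c[0]+c[3])/2,(c[1]+c[2])/2)
for p in [(40,0),(582,77),(530,472)]: print('mat',f(*p,.003).round(4))
sh('handle',f(677,222,.056),f(760,216,.056));sh('handle',f(682,274,.056),f(765,264,.056))
s=env.observe();print(s['position'],s['grip_width'])
E
```

```text
tube [0.5942 0.0167 0.018 ] [0.4244 0.0335 0.018 ] mid [0.5093 0.0251 0.018 ] ang -5.66 len 0.1707
tape [ 0.6229 -0.0881  0.003 ] [ 0.3845 -0.0602  0.003 ] mid [ 0.5037 -0.0741  0.003 ] ang -6.69 len 0.2401
tube in tape x,y -0.0060346906162974745 0.09924167003616706
[ 0.50512078 -0.34120891  0.012     ]
boardaxis [ 0.6043 -0.3254  0.012 ] [ 0.4059 -0.3571  0.012 ] mid [ 0.5051 -0.3412  0.012 ] ang 9.08 len 0.2009
w [ 0.4983 -0.2958  0.012 ] [ 0.5119 -0.3866  0.012 ] mid [ 0.5051 -0.3412  0.012 ] ang 98.54 len 0.0918
mat [0.6824 0.1615 0.003 ]
mat [ 0.6347 -0.2515  0.003 ]
mat [ 0.3371 -0.2134  0.003 ]
handle [ 0.521  -0.3084  0.056 ] [ 0.5268 -0.3701  0.056 ] mid [ 0.5239 -0.3393  0.056 ] ang 95.36 len 0.062
handle [ 0.4836 -0.3119  0.056 ] [ 0.492  -0.3735  0.056 ] mid [ 0.4878 -0.3427  0.056 ] ang 97.81 len 0.0622
[ 0.12474371 -0.53541624  0.23079106] 0.08529676631720864
```

```bash
python3 -m pendant '[[[32,16,-5],0.125,1],[[32,16,-5],0.125,1],[[32,16,-5],0.125,1],[[32,16,-5],0.125,1],[[32,16,-5],0.125,1],[[32,16,-5],0.125,1],[[32,16,-5],0.125,1],[[32,16,-5],0.125,1],[[32,16,-5],0.125,1],[[32,16,-5],0.125,1],[[32,16,-5],0.125,1],[[32,16,-5],0.125,1]]' 100
python3 - <<'E'
from h import *
s,im,d=snap('wrist','w0'); R=np.array(s['tool_rot']);print(s['position'],np.degrees(np.arctan2(R[1,1],R[0,1])),s['q'],s['ft_force'])
E
```

```text
time_s: 1.6
position: [0.5176, -0.3359, 0.1647]
tool_rot: [[-0.201, 0.979, -0.009], [0.98, 0.201, 0.003], [0.005, -0.008, -1.0]]
ft_force: [-0.0, -0.9, -0.0]
grip_width: 0.0853
[ 0.51762651 -0.33585542  0.16474718] 11.613467762861564 [-43.86310966  31.66244494  68.80532185  -0.21867649  80.03193677
 -55.43662145] [-0.02097885 -0.86222426 -0.04152432]
```

View pics/w0.png

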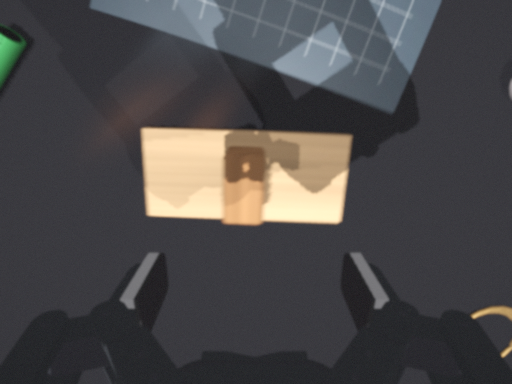

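The wrist view shows the board with corners at (142,128), (351,134), (343,221) and (148,215). The handle's top spans about (224..265, 148..224). I'll measure again from here.

```bash
python3 - <<'E'
from h import *
s=env.observe(); R=np.array(s['tool_rot']);print(s['position'],np.degrees(np.arctan2(R[1,1],R[0,1])),s['qvel'])
c=[atz('wrist',u,v,.012,s) for u,v in [(142,128),(351,134),(343,221),(148,215)]]
print(np.mean(c,0)); 
for i,j in((0,1),(3,2),(0,3),(1,2)):
  d=c[j]-c[i];print(np.linalg.norm(d),np.degrees(np.arctan2(d[1],d[0])))
h=[atz('wrist',u,v,.056,s) for u,v in [(225,148),(266,148),(263,224),(223,224)]];print(np.mean(h,0),h)
E
```

```text
[ 0.52048043 -0.33338583  0.16377283] 12.076643571611203 [-2.67444217 -1.50229576  3.23728138 -0.47694845 -0.62376367  5.77673213]
[ 0.51102684 -0.3357407   0.012     ]
0.19939697489730818 10.480618295805211
0.20365023127445586 10.398063081351982
0.08995136053938337 -80.3123649911303
0.09028630329635616 -77.61005795940879
[ 0.51053635 -0.33325504  0.056     ] [array([ 0.48838219, -0.30324226,  0.056     ]), array([ 0.52118188, -0.29617995,  0.056     ]), array([ 0.53364642, -0.36300273,  0.056     ]), array([ 0.49893489, -0.37059524,  0.056     ])]
```

```bash
python3 -m pendant '[[[-6,-3,-20],-0.02,1],[[-7,-3,-20],-0.025,1],[[0,0,-20],0,1],[[0,0,-20],0,1],[[0,0,-20],0,1],[[0,0,-15],0,1],[[0,0,0],0,1],[[0,0,0],0,1]]' 100
python3 - <<'E'
from h import *
s=env.observe(); R=np.array(s['tool_rot']);print(s['position'],np.degrees(np.arctan2(R[1,1],R[0,1])),R[2],s['qvel'])
E
```

```text
time_s: 2.65
position: [0.5071, -0.3381, 0.0435]
tool_rot: [[-0.164, 0.986, -0.01], [0.986, 0.164, 0.008], [0.009, -0.009, -1.0]]
ft_force: [-0.5, -0.7, 0.1]
grip_width: 0.0856
[ 0.50706329 -0.33810037  0.04345246] 9.43664387811086 [ 0.0092952  -0.00903961 -0.99991594] [-0.10217988  0.21201562  0.24274206 -0.05798367 -0.06839739  0.06160921]
```

```bash
python3 -m pendant '[[[0,0,-12],0,1],[[0,0,-12],0,1],[[0,0,0],0,-1],[[0,0,0],0,-1],[[0,0,0],0,-1],[[0,0,0],0,-1],[[0,0,0],0,-1],[[0,0,0],0,-1]]' 100
python3 - <<'E'
from h import *
s=env.observe(); R=np.array(s['tool_rot']);print(s['position'],np.degrees(np.arctan2(R[1,1],R[0,1])),R[2],s['ft_force'],s['wrist_torque'],s['q'])
E
```

```text
time_s: 3.65
position: [0.5074, -0.3385, 0.0193]
tool_rot: [[-0.164, 0.986, -0.009], [0.986, 0.164, 0.006], [0.007, -0.008, -1.0]]
ft_force: [-1.0, -0.9, -1.0]
grip_width: 0.0351
[ 0.5073614  -0.33850938  0.01933167] 9.428085825122771 [ 0.00749086 -0.00788342 -0.99994087] [-1.02875491 -0.94572754 -1.03131476] [ 0.02133758 -0.09087751 -0.04912873] [-44.76881919  40.29246862  79.33585374  -0.13177472  60.98408634
 -54.13067961]
```

Gripped at 35 mm. A small press against the bench will show how force follows the shift per row.

```bash
for i in 1; do python3 -m pendant '[[[0,0,-1],0,-1],[[0,0,-1],0,-1]]'; python3 -m pendant '[[[0,0,-1],0,-1],[[0,0,-1],0,-1]]';python3 -m pendant '[[[0,0,-2],0,-1],[[0,0,-2],0,-1]]';  python3 -m pendant '[[[0,0,0],0,-1],[[0,0,0],0,-1]]'; done | grep -v rot
```

```text
time_s: 3.9
position: [0.5074, -0.3386, 0.0192]
ft_force: [-3.9, 2.4, 8.2]
grip_width: 0.0347
time_s: 4.15
position: [0.5074, -0.3386, 0.0192]
ft_force: [-3.1, 1.1, 7.0]
grip_width: 0.0352
time_s: 4.4
position: [0.5074, -0.3386, 0.0191]
ft_force: [-4.2, 3.1, 16.2]
grip_width: 0.0353
time_s: 4.65
position: [0.5074, -0.3385, 0.0194]
ft_force: [-0.1, 0.4, -3.0]
grip_width: 0.0347
```

Force is about 9 N for each mm of down-shift per row, and it stays constant whatever the height, so it will ride over the bow by itself. Next I lift the board and carry it over.

```bash
python3 -m pendant '[[[0,0,15],0,-1],[[0,0,25],0,-1],[[0,0,25],0,-1],[[0,0,0],0,-1]]'; python3 -m pendant '[[[1,34,0],0.105,-1],[[1,34,0],0.105,-1],[[1,34,0],0.105,-1],[[1,34,0],0.105,-1],[[1,34,0],0.105,-1],[[1,34,0],0.105,-1],[[1,34,0],0.105,-1],[[1,34,0],0.105,-1],[[1,34,0],0.105,-1],[[1,34,0],0.105,-1],[[0,34,0],0.105,-1],[[0,20,0],0.1,-1]]'; python3 -m pendant '[[[0,0,0],0,-1],[[0,0,0],0,-1]]' 
python3 - <<'E'
from h import *
s=env.observe(); R=np.array(s['tool_rot']);print(s['position'],np.degrees(np.arctan2(R[1,1],R[0,1])),R[2],s['ft_force'],s['wrist_torque'],s['q'])
snap('top','top1');a=cv2.imread('pics/top1.png')[145:265,190:390]; b=cv2.imread('pics/top1.png')
cv2.imwrite('pics/crop1.png',cv2.resize(a,(800,480),interpolation=cv2.INTER_CUBIC))
s,_,_=snap('wrist','w1')
cv2.imwrite('pics/both.png',cv2.resize(np.vstack([cv2.resize(cv2.imread('pics/scene0.png')*0+b,(512,384)),cv2.imread('pics/w1.png')]),(400,600)))
E
```

```text
time_s: 5.15
position: [0.5074, -0.3385, 0.0876]
tool_rot: [[-0.164, 0.986, -0.006], [0.986, 0.164, 0.003], [0.004, -0.006, -1.0]]
ft_force: [0.6, 0.3, -2.5]
grip_width: 0.0348
time_s: 6.65
position: [0.5124, 0.0678, 0.0785]
tool_rot: [[-0.993, 0.113, -0.018], [0.113, 0.994, -0.007], [0.017, -0.008, -1.0]]
ft_force: [-0.6, -0.9, -2.2]
grip_width: 0.0351
time_s: 6.9
position: [0.5117, 0.0685, 0.0774]
tool_rot: [[-0.994, 0.112, -0.019], [0.112, 0.994, -0.007], [0.019, -0.009, -1.0]]
ft_force: [0.3, 0.2, -1.9]
grip_width: 0.0348
[0.51172844 0.06850831 0.07736172] 83.56643532504228 [ 0.0185504  -0.00868028 -0.99979025] [ 0.31910448  0.1568486  -1.87426615] [ 0.02636067 -0.01843973 -0.01845319] [ -5.28602456  28.68003952  91.75240408  -0.54600287  60.6414128
 -88.57569408]
```

View pics/w1.png

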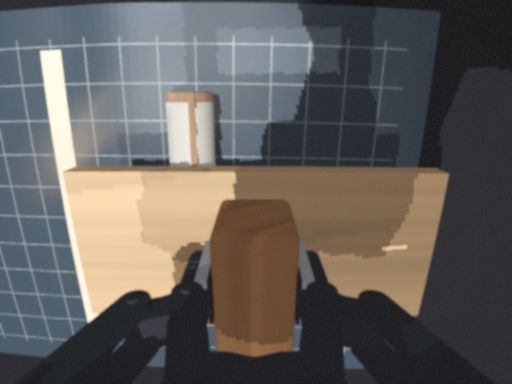

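The wrist view shows the board held level over the mat. The tube's far end sticks out at (190,130) and the tape is at left (55,100), so the board is placed as planned. I lower it until just above the tube.

```bash
python3 -m pendant '[[[1,6,-6],0,-1],[[0,0,-6],0,-1],[[0,0,-5],0,-1],[[0,0,-2],0,-1]]'; python3 -m pendant '[[[0,0,-1],0,-1],[[0,0,-1],0,-1]]'
```

```text
time_s: 7.5
position: [0.5129, 0.0734, 0.0569]
tool_rot: [[-0.993, 0.116, -0.02], [0.116, 0.993, -0.006], [0.019, -0.009, -1.0]]
ft_force: [0.0, -0.6, -2.0]
grip_width: 0.0348
time_s: 7.75
position: [0.513, 0.0733, 0.0547]
tool_rot: [[-0.993, 0.116, -0.02], [0.116, 0.993, -0.006], [0.019, -0.009, -1.0]]
ft_force: [-0.2, 0.9, -2.6]
grip_width: 0.035
```

```bash
python3 -m pendant '[[[0,0,-1],0,-1],[[0,0,-1],0,-1]]'; python3 -m pendant '[[[0,0,-1],0,-1],[[0,0,-1],0,-1]]';  python3 -m pendant '[[[0,0,-1],0,-1],[[0,0,-1],0,-1]]'; python3 -c "
from h import *
print(env.observe()['wrist_torque'])"
```

```text
time_s: 8.0
position: [0.5131, 0.0733, 0.0528]
tool_rot: [[-0.993, 0.116, -0.019], [0.116, 0.993, -0.007], [0.018, -0.009, -1.0]]
ft_force: [-0.3, -0.7, -2.5]
grip_width: 0.0351
time_s: 8.25
position: [0.5132, 0.0732, 0.052]
tool_rot: [[-0.993, 0.116, -0.018], [0.116, 0.993, -0.007], [0.017, -0.009, -1.0]]
ft_force: [-5.9, 1.8, 13.2]
grip_width: 0.0348
time_s: 8.5
position: [0.5131, 0.0732, 0.0519]
tool_rot: [[-0.993, 0.115, -0.017], [0.116, 0.993, -0.008], [0.016, -0.01, -1.0]]
ft_force: [-4.2, 0.7, 8.2]
grip_width: 0.035
[-0.46227695  0.51678974 -0.22335356]
```

Contact was made at the expected height, with about 10.5 N net (8.2 plus the board's 2.4 weight). Now I roll along -n, (-0.117,-0.993).

```bash
python3 -m pendant '[[[-0.3,-2,-1],0,-1],[[-0.5,-4,-1],0,-1],[[-0.5,-4,-1],0,-1]]'; python3 -m pendant '[[[-0.5,-4,-1],0,-1],[[-0.5,-4,-1],0,-1]]'; python3 -c "
from h import *
print(env.observe()['wrist_torque'])"
```

```text
time_s: 8.88
position: [0.5118, 0.0632, 0.0519]
tool_rot: [[-0.993, 0.115, -0.014], [0.115, 0.993, -0.009], [0.013, -0.011, -1.0]]
ft_force: [-4.3, 0.8, 9.0]
grip_width: 0.0348
time_s: 9.12
position: [0.5108, 0.0551, 0.0519]
tool_rot: [[-0.993, 0.115, -0.012], [0.115, 0.993, -0.01], [0.011, -0.011, -1.0]]
ft_force: [-3.5, 0.9, 9.1]
grip_width: 0.035
[-0.29914718  0.57172843 -0.19896657]
```

```bash
for i in 1; do python3 -m pendant '[[[-0.6,-5,-1],0,-1],[[-0.6,-5,-1],0,-1]]'; python3 -m pendant '[[[-0.6,-5,-1],0,-1],[[-0.6,-5,-1],0,-1]]'; python3 -m pendant '[[[-0.6,-5,-1],0,-1],[[-0.6,-5,-1],0,-1]]'; done; python3 -c "
from h import *
print(env.observe()['wrist_torque'])"
```

```text
time_s: 9.38
position: [0.5096, 0.0449, 0.0521]
tool_rot: [[-0.993, 0.114, -0.01], [0.114, 0.993, -0.011], [0.009, -0.012, -1.0]]
ft_force: [-4.0, 1.8, 11.3]
grip_width: 0.035
time_s: 9.62
position: [0.5085, 0.0348, 0.0524]
tool_rot: [[-0.993, 0.114, -0.008], [0.114, 0.993, -0.011], [0.007, -0.012, -1.0]]
ft_force: [-4.4, 1.5, 11.7]
grip_width: 0.0348
time_s: 9.88
position: [0.5073, 0.0247, 0.0528]
tool_rot: [[-0.993, 0.114, -0.006], [0.114, 0.993, -0.011], [0.005, -0.012, -1.0]]
ft_force: [-3.7, 1.0, 12.2]
grip_width: 0.0348
[-0.00359483  0.90743239 -0.19559218]
```

```bash
for i in 1; do python3 -m pendant '[[[-0.6,-5,-0.8],0,-1],[[-0.6,-5,-0.8],0,-1]]'; python3 -m pendant '[[[-0.6,-5,-0.8],0,-1],[[-0.6,-5,-0.8],0,-1]]'; python3 -m pendant '[[[-0.6,-5,-0.8],0,-1],[[-0.6,-5,-0.8],0,-1]]'; done; python3 -c "
from h import *
print(env.observe()['wrist_torque'])"
```

```text
time_s: 10.12
position: [0.5061, 0.0145, 0.0532]
tool_rot: [[-0.993, 0.114, -0.005], [0.114, 0.993, -0.012], [0.004, -0.012, -1.0]]
ft_force: [-2.6, -0.3, 8.8]
grip_width: 0.0344
time_s: 10.38
position: [0.5049, 0.0044, 0.0535]
tool_rot: [[-0.993, 0.114, -0.004], [0.115, 0.993, -0.012], [0.002, -0.012, -1.0]]
ft_force: [-2.5, 0.7, 9.6]
grip_width: 0.035
time_s: 10.62
position: [0.5036, -0.0058, 0.0538]
tool_rot: [[-0.993, 0.115, -0.003], [0.115, 0.993, -0.012], [0.001, -0.012, -1.0]]
ft_force: [-2.9, 0.8, 9.1]
grip_width: 0.0349
[ 0.13981023  0.77477704 -0.03997606]
```

```bash
for i in 1; do python3 -m pendant '[[[-0.6,-5,-0.9],0,-1],[[-0.6,-5,-0.9],0,-1]]'; python3 -m pendant '[[[-0.6,-5,-1],0,-1],[[-0.6,-5,-1],0,-1]]'; python3 -m pendant '[[[-0.6,-5,-1.1],0,-1],[[-0.6,-5,-1.1],0,-1]]'; done; python3 -c "
from h import *
print(env.observe()['wrist_torque'])"
```

```text
time_s: 10.88
position: [0.5024, -0.016, 0.054]
tool_rot: [[-0.993, 0.115, -0.002], [0.115, 0.993, -0.013], [0.0, -0.013, -1.0]]
ft_force: [-3.0, 1.9, 9.8]
grip_width: 0.0347
time_s: 11.12
position: [0.5012, -0.0262, 0.0541]
tool_rot: [[-0.993, 0.114, -0.0], [0.114, 0.993, -0.013], [-0.001, -0.013, -1.0]]
ft_force: [-3.5, 0.3, 10.3]
grip_width: 0.0351
time_s: 11.38
position: [0.4999, -0.0365, 0.0541]
tool_rot: [[-0.993, 0.114, 0.001], [0.114, 0.993, -0.013], [-0.002, -0.013, -1.0]]
ft_force: [-2.7, 0.7, 11.8]
grip_width: 0.0347
[ 0.26584695  1.01904796 -0.01299782]
```

```bash
for i in 1; do python3 -m pendant '[[[-0.6,-5,-1],0,-1],[[-0.6,-5,-1],0,-1]]'; python3 -m pendant '[[[-0.6,-5,-1],0,-1],[[-0.6,-5,-1],0,-1]]'; python3 -m pendant '[[[-0.6,-5,-1],0,-1],[[-0.6,-5,-1],0,-1]]'; done; python3 -c "
from h import *
print(env.observe()['wrist_torque'])"
```

```text
time_s: 11.62
position: [0.4986, -0.0468, 0.054]
tool_rot: [[-0.993, 0.114, 0.002], [0.114, 0.993, -0.014], [-0.003, -0.013, -1.0]]
ft_force: [-2.9, 0.4, 7.6]
grip_width: 0.035
time_s: 11.88
position: [0.4974, -0.0571, 0.0537]
tool_rot: [[-0.993, 0.114, 0.002], [0.114, 0.993, -0.014], [-0.004, -0.014, -1.0]]
ft_force: [-2.8, 0.5, 9.4]
grip_width: 0.035
time_s: 12.12
position: [0.4961, -0.0674, 0.0535]
tool_rot: [[-0.993, 0.114, 0.003], [0.114, 0.993, -0.014], [-0.005, -0.014, -1.0]]
ft_force: [-1.8, 1.0, 7.9]
grip_width: 0.0348
[0.36146547 0.76925007 0.04033774]
```

```bash
for i in 1; do python3 -m pendant '[[[-0.6,-5,-1],0,-1],[[-0.6,-5,-1],0,-1]]'; python3 -m pendant '[[[-0.6,-5,-1],0,-1],[[-0.6,-5,-1],0,-1]]'; python3 -m pendant '[[[-0.6,-5,-1],0,-1],[[-0.5,-4,-1],0,-1]]';python3 -m pendant '[[[-0.4,-3,-1],0,-1],[[-0.1,-1,-1],0,-1]]'; done; python3 - <<'E'
from h import *
print(env.observe()['wrist_torque'])
s,_,_=snap('wrist','w2');snap('top','top2');a=cv2.imread('pics/top2.png')[145:265,190:390]
cv2.imwrite('pics/c2.png',np.vstack([cv2.resize(a,(500,300),interpolation=cv2.INTER_CUBIC),cv2.resize(cv2.imread('pics/w2.png')[:300],(500,293))]))
print(env.observe()['ft_force'],env.observe()['position'])
E
```

```text
time_s: 12.38
position: [0.4948, -0.0777, 0.0532]
tool_rot: [[-0.994, 0.114, 0.004], [0.114, 0.993, -0.015], [-0.006, -0.014, -1.0]]
ft_force: [-2.8, 1.0, 8.5]
grip_width: 0.0348
time_s: 12.62
position: [0.4936, -0.088, 0.0529]
tool_rot: [[-0.994, 0.114, 0.005], [0.113, 0.993, -0.015], [-0.006, -0.014, -1.0]]
ft_force: [-2.4, 1.7, 9.7]
grip_width: 0.035
time_s: 12.88
position: [0.4924, -0.0973, 0.0527]
tool_rot: [[-0.994, 0.114, 0.005], [0.113, 0.993, -0.015], [-0.007, -0.014, -1.0]]
ft_force: [-2.2, 0.6, 9.7]
grip_width: 0.0347
time_s: 13.12
position: [0.4919, -0.1016, 0.0526]
tool_rot: [[-0.993, 0.114, 0.006], [0.114, 0.993, -0.015], [-0.008, -0.014, -1.0]]
ft_force: [-2.7, 1.0, 11.1]
grip_width: 0.0349
[0.65454152 0.95136899 0.16401287]
[-3.40895672 -1.09720178 10.88750296] [ 0.49189776 -0.10164566  0.05266793]
```

View pics/c2.png

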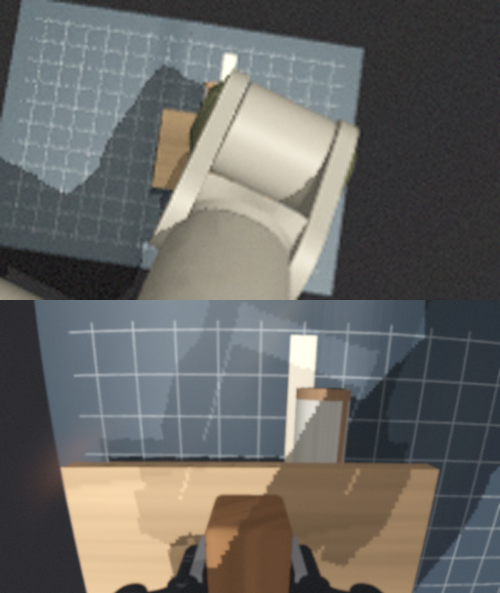

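The wrist view shows the tube's far end just right of the tape, not yet fully over it. I enlarge it to measure.

```bash
python3 - <<'E'
import cv2
a=cv2.imread('pics/w2.png')[25:175,270:390]; cv2.imwrite('pics/c3.png',cv2.resize(a,(480,600),interpolation=cv2.INTER_CUBIC))
E
```

```text
(no output)
```

View pics/c3.png

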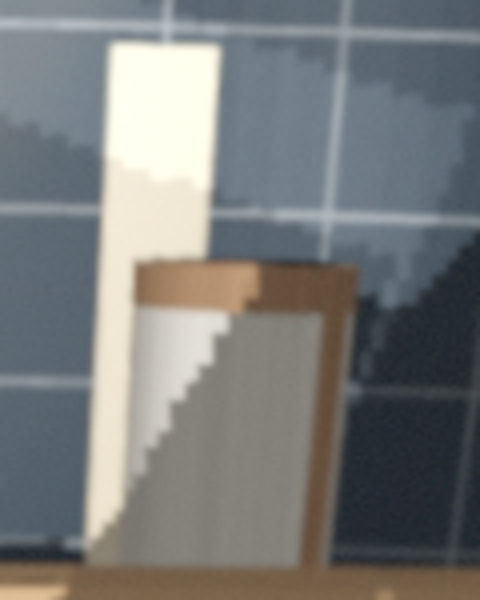

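```bash
python3 - <<'E'
from h import *
s=env.observe()
f=lambda u,v,z:atz('wrist',270+(u+.5)/4-.5,25+(v+.5)/4-.5,z,s)
n=np.array([.1165,.9932,0]);n/=np.linalg.norm(n)
for l,r,z in [((108,42),(220,44),.003),((104,165),(212,165),.003),((101,250),(208,250),.003)]:
  L,R=f(*l,z),f(*r,z);print('tape',((L+R)/2).round(4),((L+R)/2)@n,(R-L)@n,L@n,R@n)
for u,v in[(93,400),(87,560)]: print('tapeL',f(u,v,.003)@n)
for l,r in [((135,265),(358,268)),((131,350),(350,350)),((128,400),(345,400))]:
  L,R=f(*l,.018),f(*r,.018); print('tube',((L+R)/2).round(4),((L+R)/2)@n,(R-L)@n)
E
```

```text
tape [ 0.384  -0.0578  0.003 ] -0.012652927324986055 0.01593630742809112 -0.020621081039031618 -0.004684773610940499
tape [ 0.4004 -0.0598  0.003 ] -0.01270084346187846 0.015719204133205118 -0.02056044552848102 -0.004841241395275902
tape [ 0.4123 -0.061   0.003 ] -0.012602694567760626 0.015851921974099566 -0.020528655554810413 -0.004676733580710848
tapeL -0.02083938448391968
tapeL -0.020732411813505797
tube [ 0.4153 -0.0508  0.018 ] -0.0020803638373777275 0.03076195242734694
tube [ 0.4265 -0.0521  0.018 ] -0.0020887669057836167 0.0307419512194446
tube [ 0.4333 -0.053   0.018 ] -0.002133695081262739 0.03081443931220519
```

10.5 mm is left and the tube is parallel to the tape. I roll the board another 21 mm, tapering off.

```bash
python3 -m pendant '[[[-0.5,-4,-1],0,-1],[[-0.6,-5,-1],0,-1],[[-0.6,-5,-1],0,-1]]'; python3 -m pendant '[[[-0.5,-4,-1],0,-1],[[-0.2,-2,-1],0,-1],[[0,0,-1],0,-1]]';  python3 - <<'E'
from h import *
s,im,d=snap('wrist','w4');print(s['position'],s['ft_force'],s['tool_rot'][2])
import cv2
cv2.imwrite('pics/c4.png',cv2.resize(cv2.imread('pics/w4.png')[25:175,270:390],(480,600),interpolation=cv2.INTER_CUBIC))
E
```

```text
time_s: 13.6
position: [0.4902, -0.1155, 0.0527]
tool_rot: [[-0.994, 0.113, 0.008], [0.113, 0.993, -0.015], [-0.009, -0.014, -1.0]]
ft_force: [-2.7, 0.6, 9.7]
grip_width: 0.0351
time_s: 13.98
position: [0.4894, -0.1217, 0.0527]
tool_rot: [[-0.993, 0.114, 0.009], [0.113, 0.993, -0.015], [-0.01, -0.014, -1.0]]
ft_force: [-3.2, 0.6, 11.0]
grip_width: 0.0347
[ 0.48941131 -0.12174585  0.05267876] [-3.21905036  0.5710796  10.96708501] [-0.01035254 -0.01413132 -0.99984655]
```

View pics/c4.png

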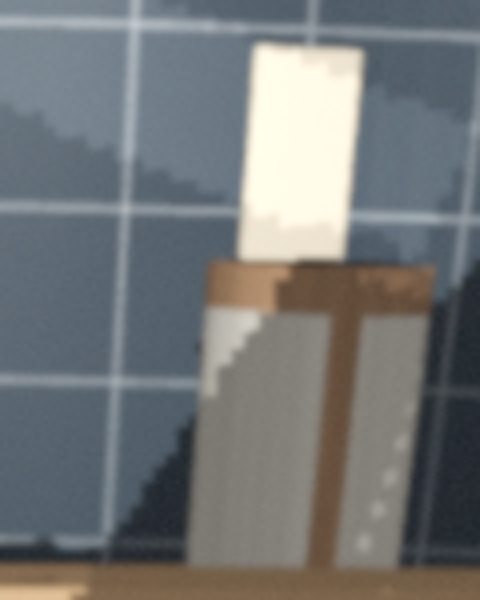

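```bash
python3 - <<'E'
from h import *
s=env.observe()
f=lambda u,v,z:atz('wrist',270+(u+.5)/4-.5,25+(v+.5)/4-.5,z,s)
n=np.array([.1165,.9932,0]);n/=np.linalg.norm(n)
for l,r,z in [((251,44),(365,48),.003),((238,255),(345,255),.003),((207,265),(435,268),.018),((203,350),(425,350),.018),((195,450),(415,450),.018)]:
  L,R=f(*l,z),f(*r,z);print(z,((L+R)/2).round(4),((L+R)/2)@n,(R-L)@n)
E
```

```text
0.003 [ 0.384  -0.0575  0.003 ] -0.012352914784783203 0.01639609578957047
0.003 [ 0.4127 -0.0609  0.003 ] -0.012437308649068864 0.015990029883118054
0.018 [ 0.4139 -0.0607  0.018 ] -0.012046087885098476 0.03162415829952106
0.018 [ 0.4251 -0.0619  0.018 ] -0.011995537410637826 0.03132514828016902
0.018 [ 0.4391 -0.0635  0.018 ] -0.011959297710760613 0.03177950615562051
```

The tube is 0.4 mm off the centre line. I ease the press and lift straight up.

```bash
python3 -m pendant '[[[0,0,-0.5],0,-1],[[0,0,0],0,-1],[[0,0,1],0,-1],[[0,0,2],0,-1],[[0,0,4],0,-1],[[0,0,8],0,-1],[[0,0,12],0,-1],[[0,0,15],0,-1],[[0,0,15],0,-1],[[0,0,1],0,-1]]';  python3 - <<'E'
from h import *
s,im,d=snap('wrist','w5');print(s['position'],s['ft_force'],s['tool_rot'][2],s['q'])
E
```

```text
time_s: 15.28
position: [0.4897, -0.1218, 0.1155]
tool_rot: [[-0.993, 0.113, 0.011], [0.113, 0.993, -0.016], [-0.013, -0.015, -1.0]]
ft_force: [0.8, 0.2, -2.8]
grip_width: 0.035
[ 0.48968068 -0.12180357  0.11552348] [ 0.75978871  0.20064338 -2.83098373] [-0.01272627 -0.01498939 -0.99980666] [ -27.14699606   23.96673714   92.36541654   -0.61520835   62.68396129
 -110.36718676]
```

```bash
python3 -m pendant '[[[1.5,-18,0.5],-0.107,-1],[[1.5,-18,0.5],-0.107,-1],[[1.5,-18,0.5],-0.107,-1],[[1.5,-18,0.5],-0.107,-1],[[1.5,-18,0.5],-0.107,-1],[[1.5,-18,0.5],-0.107,-1],[[1.5,-18,0.5],-0.107,-1],[[1.5,-18,0.5],-0.107,-1],[[1.5,-18,0.5],-0.107,-1],[[1.5,-18,0.5],-0.107,-1],[[1.5,-18,0],-0.107,-1],[[1,-17,0],-0.1,-1]]'; python3 -m pendant '[[[0,0,0],0,-1],[[0,0,-15],0,-1]]'; python3 - <<'E'
from h import *
s=env.observe();R=np.array(s['tool_rot']);print(np.degrees(np.arctan2(R[1,1],R[0,1])))
snap('top','top5');cv2.imwrite('pics/c5.png',cv2.resize(cv2.imread('pics/top5.png')[145:265,190:390],(800,480),interpolation=cv2.INTER_CUBIC))
E
```

```text
time_s: 16.82
position: [0.5039, -0.3401, 0.1126]
tool_rot: [[-0.139, 0.99, -0.017], [0.99, 0.139, -0.0], [0.002, -0.017, -1.0]]
ft_force: [-0.2, 0.5, -2.3]
grip_width: 0.0346
time_s: 17.08
position: [0.5037, -0.3404, 0.0966]
tool_rot: [[-0.141, 0.99, -0.017], [0.99, 0.141, -0.0], [0.002, -0.017, -1.0]]
ft_force: [-1.0, -1.3, -2.9]
grip_width: 0.035
8.097957168310062
```

View pics/c5.png

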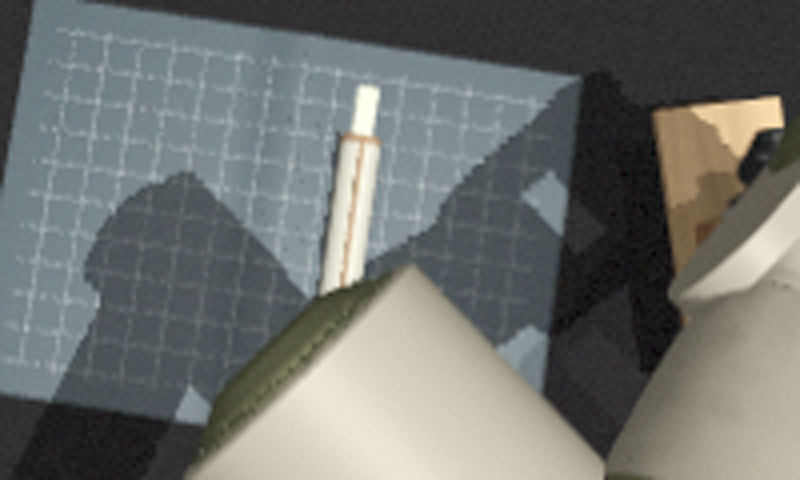

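The tube lies on the tape at crop (350,210), and the board hangs over its old, clear spot at (720,180). I lower the board.

```bash
python3 -m pendant '[[[0,0,-15],0,-1],[[0,0,-15],0,-1],[[0,0,-15],0,-1],[[0,0,-15],0,-1],[[0,0,-5],0,-1],[[0,0,-2],0,-1]]';python3 -m pendant '[[[0,0,-1],0,-1],[[0,0,-1],0,-1],[[0,0,-1],0,-1],[[0,0,-1],0,-1]]'; python3 -m pendant '[[[0,0,-1],0,-1],[[0,0,-1],0,-1],[[0,0,-1],0,-1]]'
```

```text
time_s: 17.88
position: [0.5021, -0.3374, 0.0204]
tool_rot: [[-0.144, 0.989, -0.024], [0.99, 0.144, 0.006], [0.009, -0.023, -1.0]]
ft_force: [-7.6, 1.1, 12.4]
grip_width: 0.035
time_s: 18.38
position: [0.5025, -0.3379, 0.0203]
tool_rot: [[-0.145, 0.989, -0.021], [0.989, 0.145, 0.003], [0.006, -0.02, -1.0]]
ft_force: [-5.3, 2.5, 7.7]
grip_width: 0.0348
time_s: 18.75
position: [0.5028, -0.3382, 0.0201]
tool_rot: [[-0.145, 0.989, -0.018], [0.989, 0.145, 0.002], [0.004, -0.018, -1.0]]
ft_force: [-4.2, 2.3, 6.3]
grip_width: 0.0354
```

```bash
python3 -m pendant '[[[0,0,-1],0,-1],[[0,0,-1],0,-1],[[0,0,-1],0,-1],[[0,0,-1],0,-1],[[0,0,-1],0,-1],[[0,0,-1],0,-1],[[0,0,-1],0,-1],[[0,0,-1],0,-1],[[0,0,-0.5],0,-1],[[0,0,0],0,-1]]';python3 -m pendant '[[[0,0,0],0,-0.3],[[0,0,0],0,0],[[0,0,0],0,0.5],[[0,0,0],0,1],[[0,0,0],0,1],[[0,0,0],0,1]]'; python3 -m pendant '[[[0,0,10],0,1],[[0,0,15],0,1],[[0,0,20],0,1],[[0,0,30],0,1],[[0,0,30],0,1],[[0,0,30],0,1],[[-10,-30,10],0,1],[[-10,-40,0],0,1],[[-10,-40,0],0,1],[[-10,-40,0],0,1],[[0,0,0],0,1],[[0,0,0],0,1]]'; python3 - <<'E'
from h import *
snap('top','top6');cv2.imwrite('pics/c6.png',cv2.resize(cv2.imread('pics/top6.png')[130:280,180:400],(800,545),interpolation=cv2.INTER_CUBIC))
E
```

```text
time_s: 20.0
position: [0.5035, -0.3388, 0.02]
tool_rot: [[-0.148, 0.989, -0.012], [0.989, 0.148, -0.002], [-0.0, -0.012, -1.0]]
ft_force: [0.1, 1.0, -1.1]
grip_width: 0.0352
time_s: 20.75
position: [0.5041, -0.3397, 0.0199]
tool_rot: [[-0.147, 0.989, -0.011], [0.989, 0.147, -0.004], [-0.002, -0.011, -1.0]]
ft_force: [0.0, 0.4, 0.1]
grip_width: 0.0856
time_s: 22.25
position: [0.4629, -0.4927, 0.1841]
tool_rot: [[-0.149, 0.989, -0.002], [0.989, 0.149, -0.014], [-0.013, -0.004, -1.0]]
ft_force: [-0.3, -0.3, 0.2]
grip_width: 0.0858
```

View pics/c6.png

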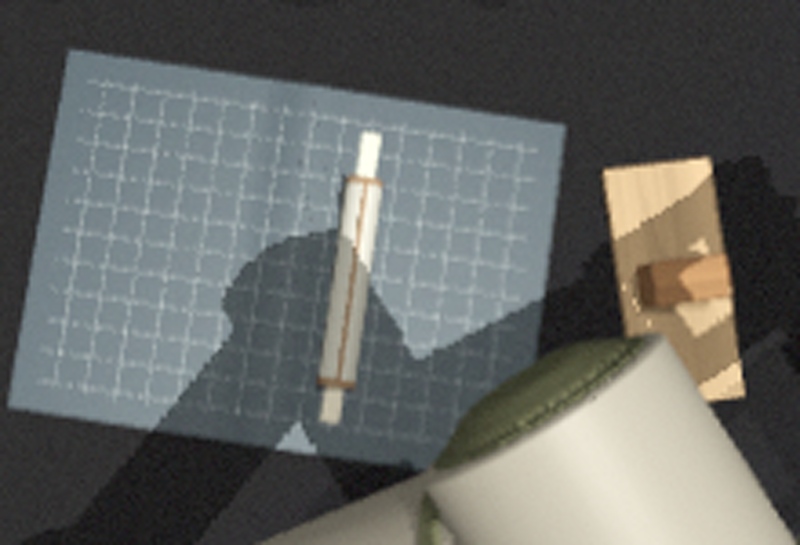

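The tube's ends at (364,180) and (337,384) lie on the tape line from (370,132) to (329,423). The board lies flat and clear of the mat at (675,280).

```bash
python3 -c "
from h import *
print(ticket.close_job())"
```

```text
the job is handed in; nothing more can be done
None
```

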